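# Lever open the re-inking dock and push the marker home

## Robot

A 7-joint arm with a two-finger parallel gripper is mounted at the origin on the work surface. World frame = base frame: x ahead of the robot, y to its left, z up, the work surface at z = 0. Lengths are in m, angles in rad, forces in N, time in s.
With the tool pointing down it reaches from about 0.35 to 0.9 m from the base axis. Payload 8.1 kg.
Tool frame: the origin (TCP) lies at the very end of the fingers, on their centre line; the grasp point (between the pads) lies 19 mm behind it (manip.tcp_to_grasp is the distance from the TCP to the grasp point, in m); z points along the fingers, y is the line along which they close (so a half turn about z gives the same grasp; the last joint's range is limited). The gripper opens to 92 mm and grips with 3 to 60 N. Pads are 19 mm wide; open, the fingers measure 130 mm over their backs; the gripper's body (75 mm by 190 mm) begins 47 mm behind the grasp point.
Start: joints at [1.221, 0.434, 0.025, 1.573, -0.012, 1.134, -0.075], TCP at [0.153, -0.606, 0.227] pointing down, gripper open.
Joint ranges: [-2.62, 2.62], [-0.44, 2.09], [-1.27, 1.32], [0.08, 2.57], [-1.32, 4.46], [0.12, 2], [-2.74, 2.74]. Speed limits (rad/s): [2.22, 2.22, 3.01, 3.01, 3.14, 3.14, 3.14].

## Interface

Orientations are given as a unit quaternion [x, y, z, w].
In Python, from rig import manip gives the robot as it stands. The module is installed in compiled form; this text tells all that it offers.
- The arm moves only by the tool step_arm, never from a script. Its argument "deltas" is one flat list of numbers, 7 for each row, row after row: the shift along the world's x, y, z in m, then the turn, a rotation vector about the world's x, y, z in rad, then the opening, from 0 (shut) to 1 (fully open). In form: [tx, ty, tz, rx, ry, rz, hand, tx, ty, tz, rx, ry, rz, hand, ...]. A call has 1 to 5 rows; each row shifts and turns the commanded pose from where the row before left it; what a row does not reach is not made up. A row lasts 1/10 s, in which the tool goes at most 50 mm and 8.59 degrees, less where a joint would pass 70% of its speed; a pose out of reach is approached as far as the arm can. A call is refused whole if a number of a shift passes 0.05 or a number of a turn 0.15, either way. A call with a gripper value outside its range is refused whole. The fingers move at their own pace and stop on an object; "newtons" is the grip in N (left out, the last holds). Time passes only in rows, so rows that do not move let the fingers close. It gives the time, the measured TCP pose, the force, the opening and the grip force at its end, in the units of the state.
- manip.get_state(): the state, without advancing time (a new reading comes with each control period).
- manip.capture(name): name is "scene" or "top" or "wrist"; returns the picture (420x560x3 uint8, red, green, blue); there is no depth.
- manip.camera_model(name): a dict with "vfov" (degrees; the focal length in pixels is half the picture's height over the tangent of half this angle, whatever the lens; pixels are square), "cx", "cy" (the principal point, pixels), "cam_to_world" (4x4, takes a point from camera to world coordinates); the wrist camera has in their place "tool_from_camera" (4x4, takes a point from camera to tool coordinates, whose origin is the TCP and whose axes are the flange's). Camera axes: x right, y up, looking along -z (the intrinsics and any distortion apply to the point x, -y, -z); pixel columns grow to the right and rows downward; lengths in m; the calibration is good to about 2 mm. The wrist camera is an equidistant fisheye: a pixel r from the principal point sees the ray r / f radians off the axis. A picture is of the moment at which its call begins: read the wrist's pose just before it. camera_model takes no time and is no camera call.
- manip.job_done(): hands the job in; it is judged then, once.
The state is a dict: "time_s": time; "joint_pos": joint angles; "qd": joint speeds; "effort": joint torques, N m; "ee_pos": TCP position; "ee_rot": TCP orientation; "contact_force": force on the tool from outside, world axes, zero at the start; "torque": the same for the moment, N m; "finger_gap": finger opening in m; "gripper_force": force on a finger pad.
Only numpy, scipy, OpenCV 4.12 (cv2) and the standard library are available. Lean on these libraries where they do the work, as an engineer would, in place of code of your own. Each camera call takes 0.05 s, during which the arm holds its last target. There are 200 camera calls.

## Task

Take the cranked palette knife from its wooden rest, slip its blade into the notch at the front of the marker re-inking dock, lever the stuck lid up with the blade and swing the lid over until it leans back past upright. Push the marker lying inside gently along its groove until its nib rests against the blue ink pad, and lay the knife back on its rest, letting go of everything. Do not disturb the bottles, the jar, the tile or the brush.

Things in the scene. Friction and masses are not known exactly. Their poses are not given: they have to be found in the camera images.
- dock: Fixed grey re-inking dock, 250 wide (y) x 132 deep (x). Origin: middle of the bottom edge of its front face; x into the dock (about world +y: the front faces the robot's right), y about world -x, z up. Top slopes at 30 degrees: lid top 125 high at x=0, 200 at the back. Walls 18 (front), 8 (sides), 12 (back) thick. A notch 60 wide in the middle of the front wall's top (see slot).
- slot (a point): Middle of the notch's mouth under the lid's front edge (a black mark on the lid shows its 60 width), axes as dock. A ledge parallel to the lid leaves a gap 7 high, running in along (cos30, 0, sin30) for about 20, then opening into the hollow dock. A blade goes in only when pitched tip-up at 20 to 40 degrees; 30 past this point the tip is well under the lid and touches nothing else.
- groove (a point): Bottom of the V-groove inside the dock at its middle: dock x=60, y=0, z=96. It runs along the dock's y (-117 to 117, the blue pad fills 107 to 117), sides at 45 degrees, edges 8 up and 8 out. Deck around it at dock z=92. Closed fingertips reaching down to 10 above this point clear the groove's edges and can push the marker's tail.
- hinge (a point): Middle of the lid's hinge axis (along the dock's y) at the upper rear edge of the dock, level with the lid's underside: dock x=134, z=193.
- lid (a joint): Lid angle, rad: 0 shut (front edge low, 30 degrees slope), 0.52 level, 2.09 upright, 2.5 its stop, leaning back. Turns about the dock's y, front edge up and over to the back. Stiff hinge, 0.2 N m of friction: the lid stays where it is left; 2 to 3 N near its front edge lift it.
- cover: White lid plate with a blue panel, 155 from hinge to front edge, 250 wide, 8 thick, about 120 g (varies). Origin on the hinge axis; x from front edge to hinge, z out of its upper face; the underside is z=0, x -155 to 0. Shut, it lies flush on the walls and cannot be gripped.
- lid_edge (a point): Middle of the lower front edge of the lid, 155 from the hinge.
- marker: Loose marker in the V-groove under the lid: white barrel, red collar, black nib; 120 long, 18 in diameter, about 50 g (varies). Origin at its middle on its axis, 12.7 above the bottom of the V; y along it to the nib (dock's +y); flat tail at y=-60. Starts 25 to 45 short of the pad. It slides with about 1 N.
- nib (a point): The flat end of the marker's nib, on its axis.
- pad: Fixed blue ink pad at the +y end of the groove, 34 x 10 x 30. Origin: centre of the face that looks along -y at the nib; axes as the dock. It is rigid and delicate: do not press the marker on it with more than 20 N.
- knife: Loose cranked palette knife, 158 long, 80 g: wooden handle 80 long, 18 x 18 square; a crank 21 down; flat steel blade 58 long, 22 wide, 2 thick. Origin: grip point on the handle axis, 34 behind its front end, near the balance. x to the blade, z up as it lies. Blade at x 54 to 112, z -21. Grip across y. On its rest the origin is 49 above the table.
- tip (a point): End of the knife's blade, mid width and thickness: at (112, 0, -21) in the knife's frame.
- rest: Fixed wooden knife rest: base 90 x 74, two crossbars (70 wide, 6 thick, tops 40 above the table, 5 upstands at the ends) at x=-36 and 27 under the handle, grip point free between them. Origin on the table below where the knife's origin belongs; x towards the blade. Stands right of the dock, near or far.
- jar: Bystander: clear jar with green lid, 74 in diameter, 90 high, beside the rest. Origin at the base.
- ink_red: Bystander: small red ink bottle with white cap, 30 in diameter, 75 high. Origin at the base.
- ink_amber: Bystander: small amber ink bottle, 30 in diameter, 75 high. Origin at the base.
- ink_blue: Bystander: small blue ink bottle, 30 in diameter, 75 high. Origin at the base.
- tile: Bystander: white ceramic tile 108 x 108 x 7 with a painted flower, flat on the table behind the dock. Origin at its underside.
- brush: Bystander: flat brush with green handle, 205 long, lying on the table. Origin on the table under its middle.
There are look-alikes about, which are no part of the job. Of the things that look like the rest, take the one that is farthest from the robot's base at the start. Of the things that look like the knife, the larger one is meant.

How it is judged:
By the outcome, as a careful person would: the job done as asked, in the order asked, and still so for the second after the job is handed in, with the robot touching nothing.
It also fails if it takes over 64 s, if anything falls off the work surface, if the arm or the gripper's body presses on something with over 40 N, if the wrist force passes 120 N, or if a joint passes its speed limit or range.

## Working session

There is one attempt and no reset: what is moved stays moved. The work goes in short steps, Python scripts to look and compute and a tool call to move; the robot and the scene stay as the last step left them, time stands still between calls to the robot, and variables do not carry over. Pictures are saved under pics/ and viewed, at most 10 in all, crops included, and the job is handed in when it is done.

Besides the shell and the picture viewer there is one more tool, called by a JSON object that holds its "op" and its "data". step_arm: Moves the arm, as the interface text tells. Its arguments: {"type":"object","properties":{"deltas":{"type":"array","items":{"type":"number"}},"newtons":{"type":"number"}},"required":["deltas"]}

```bash
mkdir -p pics; cat > h.py <<'E'
import numpy as np, cv2
from rig import manip
from scipy.spatial.transform import Rotation as R
def ray(name,u,v,state=None):
    m=manip.camera_model(name); f=210/np.tan(np.radians(m['vfov'])/2)
    a=(u-m['cx'])/f; b=(v-m['cy'])/f
    if name=='wrist':
        r=np.hypot(a,b); s=np.sin(r)/max(r,1e-9); d=np.array([a*s,-b*s,-np.cos(r)])
        T=np.eye(4); T[:3,:3]=R.from_quat(state['ee_rot']).as_matrix(); T[:3,3]=state['ee_pos']
        T=T@np.array(m['tool_from_camera'])
    else:
        d=np.array([a,-b,-1]); T=np.array(m['cam_to_world'])
    d=T[:3,:3]@d
    return T[:3,3],d/np.linalg.norm(d)
def onz(name,u,v,z,state=None):
    o,d=ray(name,u,v,state); return o+d*(z-o[2])/d[2]
def save(name,fn):
    s=manip.get_state(); im=manip.capture(name); cv2.imwrite('pics/'+fn,cv2.cvtColor(im,cv2.COLOR_RGB2BGR)); return im,s
E
python3 - <<'E'
from h import *
for n in ('scene','top','wrist'):
    im,s=save(n,n+'0.png'); m=manip.camera_model(n); print(n,{k:(np.round(v,3).tolist()) for k,v in m.items() if k not in('name',) and not isinstance(v,str)},[v for v in m.values() if isinstance(v,str)])
a=cv2.imread('pics/top0.png');b=cv2.imread('pics/scene0.png')
print(manip.get_state(), manip.tcp_to_grasp)
E
```

```text
scene {'vfov': 49.427, 'cx': 280.02, 'cy': 205.688, 'cam_to_world': [[-0.743, -0.516, 0.427, 1.029], [0.67, -0.577, 0.467, 0.563], [0.005, 0.633, 0.774, 1.119], [0.0, 0.0, 0.0, 1.0]]} []
top {'vfov': 56.882, 'cx': 276.489, 'cy': 202.961, 'cam_to_world': [[0.027, 0.981, -0.193, 0.318], [-1.0, 0.024, -0.019, -0.031], [-0.014, 0.194, 0.981, 1.131], [0.0, 0.0, 0.0, 1.0]]} []
wrist {'vfov': 65.706, 'cx': 277.971, 'cy': 207.897, 'tool_from_camera': [[0.001, 0.955, 0.298, 0.082], [1.0, -0.0, -0.001, -0.0], [-0.001, 0.298, -0.955, -0.16], [0.0, 0.0, 0.0, 1.0]]} []
{'time_s': 0.15, 'joint_pos': array([ 1.22136617,  0.43507268,  0.02498871,  1.57384889, -0.0115808 ,
        1.13399055, -0.07508922]), 'qd': array([-0.00117221, -0.00109599,  0.00052836, -0.00217832, -0.00089567,
       -0.00046669, -0.00073208]), 'effort': array([ 3.32575119e-04, -6.68267369e+01,  9.85735059e-01, -3.14694786e+01,
       -6.04786235e-02,  3.94336099e-02,  1.35311393e-04]), 'ee_pos': array([ 0.15255937, -0.60571744,  0.22613453]), 'ee_rot': array([ 9.92397699e-01,  1.23070963e-01, -1.37126923e-04, -5.71261467e-04]), 'contact_force': array([ 0.14195059,  0.43095138, -0.13414541]), 'torque': array([-0.00752458,  0.00409625,  0.03103639]), 'gripper_force': 0.0, 'finger_gap': 0.09197211504577789} 0.0188
```

View pics/top0.png

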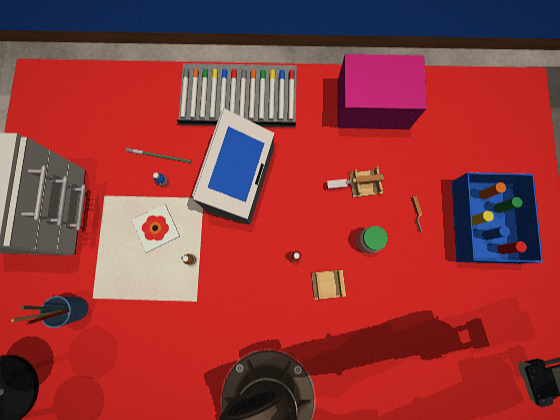

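View pics/scene0.png

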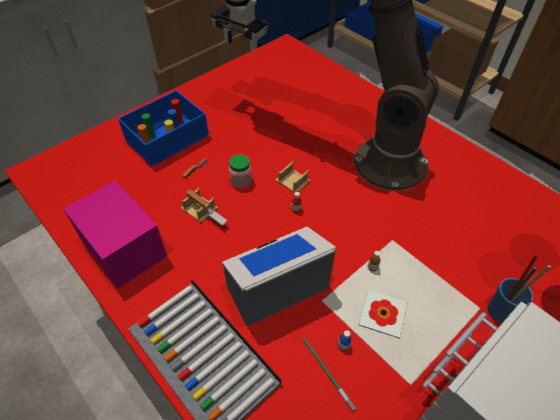

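Top view: the knife on the far rest is at (366,182) with its blade tip at (327,184). The look-alikes are a small knife at (417,213) and an empty near rest at (328,285). The dock lid is centred around (235,165), with its black mark at (260,175). I choose the far rest and the larger knife, and check both in a close crop.

```bash
python3 - <<'E'
import cv2
a=cv2.imread('pics/top0.png')
cv2.imwrite('pics/c1.png',cv2.resize(a[100:235,185:395],None,fx=3.8,fy=3.8,interpolation=cv2.INTER_CUBIC))
E
```

```text
(no output)
```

View pics/c1.png

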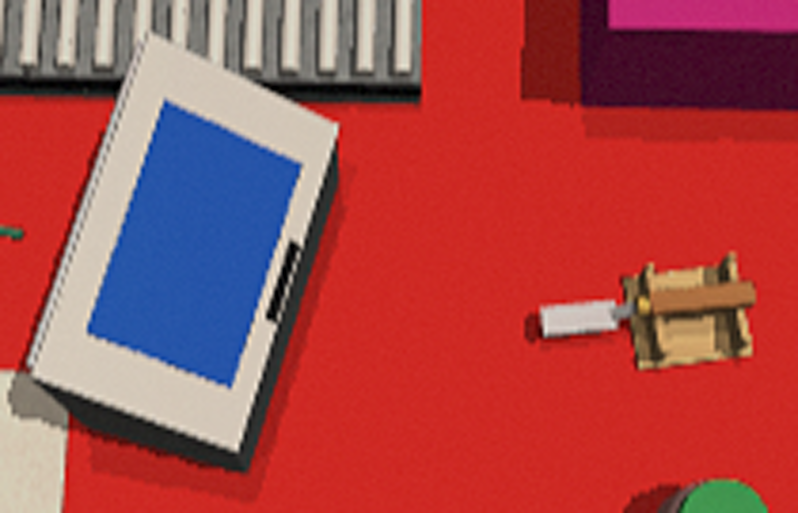

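```bash
cat > m.py <<'E'
from h import *
P=lambda x,y,z:onz('top',185+x/3.8,100+y/3.8,z)
fl,fr=P(338,127,.1224),P(238,453,.1224); bl,br=P(150,33,.2),P(30,372,.2)
print('fronts',fl,fr,np.linalg.norm(fl-fr)); print('backs',bl,br,np.linalg.norm(bl-br))
print('depth',np.linalg.norm((fl-bl)),np.linalg.norm(fr-br))
mk=(P(295,243,.1224)+P(272,320,.1224))/2; print('mark',mk,(fl+fr)/2)
# dock y = from? dock x into dock ; fit
yv=(fr-fl)+(br-bl); yaw=np.arctan2(yv[1],yv[0]);print('dock +y dir deg',np.degrees(yaw))
tip=P(541,321,.028);bb=P(617,316,.028);he=P(754,294,.058);hf=P(640,305,.058)
print('tip',tip,'bb',bb,'hend',he,'hfront',hf)
d=tip-he;print('knife len',np.linalg.norm(d[:2]),'dir deg',np.degrees(np.arctan2(d[1],d[0])))
E
python3 m.py; python3 - <<'E'
from h import *
s=manip.get_state();print(R.from_quat(s['ee_rot']).as_matrix().round(3))
E
```

```text
fronts [0.71086228 0.00072953 0.1224    ] [0.47084966 0.06318976 0.1224    ] 0.248006731936497
backs [0.74513021 0.12761462 0.2       ] [0.50867831 0.19295884 0.2       ] 0.24531483506084878
depth 0.15262986283775812 0.1558614106974047
mark [0.59454782 0.03600699 0.1224    ] [0.59085597 0.03195965 0.1224    ]
dock +y dir deg 164.9847241777331
tip [ 0.59353542 -0.1568336   0.028     ] bb [ 0.59887773 -0.21512597  0.028     ] hend [ 0.61063382 -0.31258115  0.058     ] hfront [ 0.60012238 -0.22736024  0.058     ]
knife len 0.15668329383246585 dir deg 96.26500131452781
[[ 0.97   0.244 -0.   ]
 [ 0.244 -0.97   0.001]
 [-0.    -0.001 -1.   ]]
```

The crop confirms the choice: a large knife with a wide blade on the far rest. Lid size, 248 × 154, matches the description, and so does the knife length of 157. Now I move above the knife.

{"op": "step_arm", "data": {"deltas": [0.038, 0.026, 0, 0, 0, 0.12, 1, 0.038, 0.026, 0, 0, 0, 0.12, 1, 0.038, 0.026, 0, 0, 0, 0.12, 1, 0.038, 0.026, 0, 0, 0, 0.12, 1, 0.038, 0.026, 0, 0, 0, 0.12, 1]}}

```text
time_s: 0.65
ee_pos: [0.3438, -0.4748, 0.2267]
ee_rot: [0.911, 0.413, -0.0, -0.0]
contact_force: [-0.7, -1.9, -0.5]
finger_gap: 0.0924
gripper_force: 0.0
```

{"op": "step_arm", "data": {"deltas": [0.038, 0.026, 0, 0, 0, 0.12, 1, 0.038, 0.026, 0, 0, 0, 0.12, 1, 0.038, 0.026, 0, 0, 0, 0.12, 1, 0.038, 0.026, 0, 0, 0, 0.12, 1, 0.038, 0.026, 0, 0, 0, 0.12, 1]}}

```text
time_s: 1.15
ee_pos: [0.5338, -0.3449, 0.2266]
ee_rot: [0.748, 0.664, -0.0, -0.0]
contact_force: [-0.1, -0.0, 0.0]
finger_gap: 0.0919
gripper_force: 0.0
```

{"op": "step_arm", "data": {"deltas": [0.038, 0.026, 0, 0, 0, 0.12, 1, 0.036, 0.026, 0, 0, 0, 0.115, 1, 0, 0, 0, 0, 0, 0, 1]}}

```text
time_s: 1.45
ee_pos: [0.6114, -0.2868, 0.2261]
ee_rot: [0.662, 0.749, 0.003, -0.001]
contact_force: [0.7, -0.1, -0.6]
finger_gap: 0.0917
gripper_force: 0.0
```

```bash
python3 - <<'E'
from h import *
im,s=save('wrist','w1.png'); print(s['ee_pos'],R.from_quat(s['ee_rot']).as_matrix().round(3),s['joint_pos'].round(2))
print('jar top',onz('top',375,238,.09),'box',onz('top',342,127,0),onz('top',424,128,0))
E
```

```text
[ 0.6114336  -0.28683836  0.22606585] [[-0.123  0.992  0.002]
 [ 0.992  0.123  0.005]
 [ 0.004  0.003 -1.   ]] [ 0.61  0.56 -0.41  1.41  0.22  1.22  0.31]
jar top [ 0.43349166 -0.27737302  0.09      ] box [ 0.78406882 -0.20471988  0.        ] [ 0.78621758 -0.45605792  0.        ]
```

View pics/w1.png

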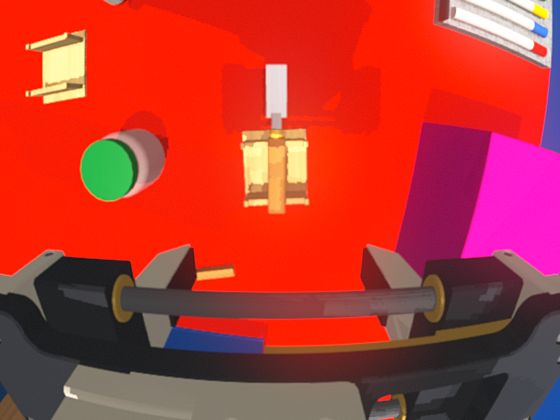

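The wrist view shows the knife with its tip at (277,65) and handle from (277,137) to (277,212), square to the hand. The jar is at (110,170), with the pink box to the right.

```bash
python3 - <<'E'
from h import *
import glob
im=cv2.imread('pics/w1.png'); s=manip.get_state(); s=dict(s); 
tip=onz('wrist',277,65,.028,s);he=onz('wrist',277,212,.058,s);hf=onz('wrist',277,137,.058,s)
print(tip,hf,he,np.linalg.norm((tip-he)[:2]),np.linalg.norm(hf-he)); d=(tip-he)[:2];d/=np.linalg.norm(d)
print(np.degrees(np.arctan2(d[1],d[0])),'origin from tip',tip[:2]-.112*d,'from end',he[:2]+.046*d)
# slot mark seen?
hsv=cv2.cvtColor(im,cv2.COLOR_BGR2HSV)
m=((im[:,:,2]>150)&(abs(im[:,:,2].astype(int)-im[:,:,1])<40)&(abs(im[:,:,0].astype(int)-im[:,:,1])<40)).astype(np.uint8); m[:40]=0;m[125:]=0;m[:,:250]=0;m[:,305:]=0
ys,xs=np.where(m);print(xs.min(),xs.max(),ys.min(),ys.max(),[xs[ys==y].mean() for y in(70,100)])
E
```

```text
[ 0.59346518 -0.16053421  0.028     ] [ 0.60256169 -0.23708575  0.058     ] [ 0.61179189 -0.31559353  0.058     ] 0.15613859611054534 0.07904851848766986
96.74061046633318 origin from tip [ 0.60661114 -0.27176004] from end [ 0.60639266 -0.2699115 ]
266 285 65 124 [np.float64(275.5), np.float64(276.0)]
```

{"op": "step_arm", "data": {"deltas": [-0.005, 0.017, -0.04, 0, 0, -0.005, 1, 0, 0, -0.05, 0, 0, 0, 1, 0, 0, -0.05, 0, 0, 0, 1, 0, 0, -0.04, 0, 0, 0, 1, 0, 0, -0.015, 0, 0, 0, 1]}}

```text
time_s: 2.0
ee_pos: [0.5977, -0.2778, 0.0274]
ee_rot: [0.67, 0.743, -0.002, -0.003]
contact_force: [-1.3, -0.6, 0.8]
finger_gap: 0.0918
gripper_force: 0.0
```

{"op": "step_arm", "data": {"deltas": [0, 0, 0, 0, 0, 0, 1, 0, 0, 0, 0, 0, 0, 1]}}

```text
time_s: 2.2
ee_pos: [0.6025, -0.278, 0.0335]
ee_rot: [0.669, 0.743, 0.0, 0.001]
contact_force: [1.2, -0.1, -0.5]
finger_gap: 0.0919
gripper_force: 0.0
```

```bash
python3 - <<'E'
from h import *
im,s=save('wrist','w2.png'); s2=manip.get_state(); print(s['ee_pos'],s2['ee_pos'])
i=im.astype(int); m=((i.max(2)-i.min(2)<45)&(i.min(2)>120)).astype(np.uint8)
n,l,st,c=cv2.connectedComponentsWithStats(m)
for k in np.argsort(-st[1:,4])[:6]+1: print(st[k],c[k].round(1))
E
```

```text
[ 0.60254704 -0.27795178  0.03351622] [ 0.60314179 -0.27791961  0.03421157]
[ 264   30   46  144 5628] [287.2  94.2]
[  63  386  130   34 1350] [129.2 404.4]
[369 413  31   7  94] [383.  416.2]
[224 417  14   3  25] [230.6 418.5]
[319 418  14   2  22] [325.5 418.6]
[557 334   3   7  15] [558.3 337.7]
```

View pics/w2.png

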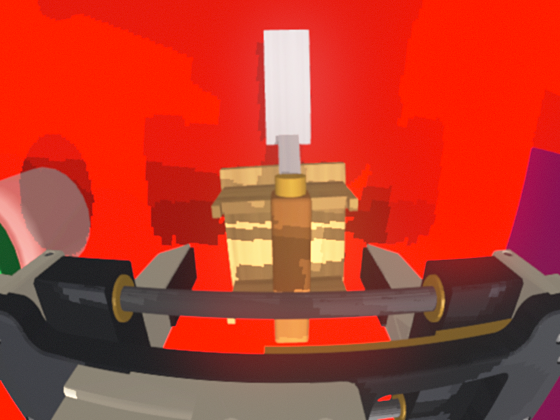

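The knife lies between the fingers, with its tip at (286.5,30) and handle end at (292,342).

```bash
python3 - <<'E'
from h import *
s=manip.get_state()
tip=onz('wrist',286.5,30,.028,s);he=onz('wrist',292,342,.058,s)
d=(tip-he)[:2];print(tip,he,np.linalg.norm(d));d/=np.linalg.norm(d)
print(np.degrees(np.arctan2(d[1],d[0])),tip[:2]-.112*d,he[:2]+.046*d, s['ee_pos'])
M=R.from_quat(s['ee_rot']).as_matrix();print(np.degrees(np.arctan2(M[1,0],M[0,0])),M.round(3)[2])
E
```

```text
[ 0.59521693 -0.15569106  0.028     ] [ 0.61524892 -0.31390728  0.058     ] 0.15947932102095294
97.21591052701375 [ 0.6092851 -0.266804 ] [ 0.60947092 -0.26827161] [ 0.60314179 -0.27791961  0.03421157]
96.0234351366772 [-0.002  0.003 -1.   ]
```

{"op": "step_arm", "data": {"deltas": [0.0055, 0.0105, -0.004, 0, 0, 0.015, 1, 0, 0, 0, 0, 0, 0, 1, 0, 0, 0, 0, 0, 0, 0, 0, 0, 0, 0, 0, 0, 0, 0, 0, 0, 0, 0, 0, 0], "newtons": 55}}

```text
time_s: 2.75
ee_pos: [0.6071, -0.2669, 0.0279]
ee_rot: [0.663, 0.748, -0.0, 0.0]
contact_force: [-0.1, -0.1, 0.0]
finger_gap: 0.0722
gripper_force: 0.0
```

{"op": "step_arm", "data": {"deltas": [0, 0, 0, 0, 0, 0, 0, 0, 0, 0, 0, 0, 0, 0, 0, 0, 0, 0, 0, 0, 0, 0, 0, 0, 0, 0, 0, 0]}}

```text
time_s: 3.15
ee_pos: [0.6071, -0.2666, 0.0277]
ee_rot: [0.663, 0.749, 0.0, 0.0]
contact_force: [-0.3, -0.2, 0.9]
finger_gap: 0.0405
gripper_force: 0.0
```

{"op": "step_arm", "data": {"deltas": [0, 0, 0, 0, 0, 0, 0, 0, 0, 0, 0, 0, 0, 0, 0, 0, 0, 0, 0, 0, 0, 0, 0, 0, 0, 0, 0, 0, 0, 0, 0, 0, 0, 0, 0]}}

```text
time_s: 3.65
ee_pos: [0.6072, -0.2666, 0.0277]
ee_rot: [0.663, 0.749, 0.0, 0.0]
contact_force: [1.5, -0.2, 0.1]
finger_gap: 0.0175
gripper_force: 55.0
```

{"op": "step_arm", "data": {"deltas": [0, 0, 0.015, 0, 0, 0, 0, 0, 0, 0.03, 0, 0, 0, 0, 0, 0, 0.03, 0, 0, 0, 0, 0, 0, 0.03, 0, 0, 0, 0, 0, 0, 0.02, 0, 0, 0, 0]}}

```text
time_s: 4.15
ee_pos: [0.608, -0.2667, 0.1564]
ee_rot: [0.663, 0.749, 0.001, 0.001]
contact_force: [-0.8, -0.8, -1.3]
finger_gap: 0.0174
gripper_force: 55.0
```

{"op": "step_arm", "data": {"deltas": [0, 0, 0, 0, 0, 0, 0, 0, 0, 0, 0, 0, 0, 0]}}

```text
time_s: 4.35
ee_pos: [0.6072, -0.2667, 0.1535]
ee_rot: [0.663, 0.749, 0.0, 0.001]
contact_force: [0.7, -0.4, -1.4]
finger_gap: 0.0177
gripper_force: 55.0
```

```bash
python3 - <<'E'
from h import *
im,s=save('wrist','w3.png'); print(s['ee_pos'],s['ee_rot'],s['joint_pos'].round(2),s['contact_force'])
i=im.astype(int); m=((i.max(2)-i.min(2)<45)&(i.min(2)>120)).astype(np.uint8); m[300:]=0
n,l,st,c=cv2.connectedComponentsWithStats(m)
for k in np.argsort(-st[1:,4])[:4]+1: print(st[k],c[k].round(1))
E
```

```text
[ 0.60719015 -0.26665391  0.15350944] [6.63122426e-01 7.48510758e-01 1.09367370e-04 5.29610400e-04] [ 0.59  0.59 -0.4   1.53  0.25  1.07  0.25] [ 0.72316395 -0.36447439 -1.42256789]
[ 255   49   46  150 6040] [277.5 115.3]
[ 478    0   82   65 3360] [527.9  24. ]
[505 255  55  38 570] [536.6 275.1]
[75  0 17  4 46] [83.5  1. ]
```

View pics/w3.png

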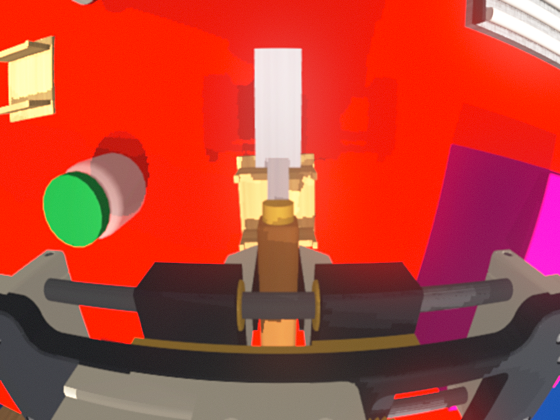

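Knife held squarely, tip at (278,49). Next: turn 22° and pitch the tip up 30°, stopping in front of the slot.

{"op": "step_arm", "data": {"deltas": [-0.008, 0.02, 0, 0, 0, -0.095, 0, -0.008, 0.02, 0, 0, 0, -0.095, 0, -0.008, 0.02, 0, 0, 0, -0.095, 0, -0.008, 0.02, 0, 0, 0, -0.095, 0, -0.008, 0.02, 0, 0, 0, 0, 0]}}

```text
time_s: 4.9
ee_pos: [0.5659, -0.1656, 0.1514]
ee_rot: [0.794, 0.609, -0.001, -0.001]
contact_force: [1.3, 0.3, -1.4]
finger_gap: 0.0178
gripper_force: 55.0
```

{"op": "step_arm", "data": {"deltas": [-0.008, 0.02, -0.018, 0.126, -0.034, 0, 0, 0, 0.02, -0.018, 0.126, -0.034, 0, 0, 0, 0.02, -0.018, 0.126, -0.034, 0, 0, 0, 0.01, -0.014, 0.126, -0.034, 0, 0, 0, 0, 0, 0, 0, 0, 0]}}

```text
time_s: 5.4
ee_pos: [0.555, -0.1002, 0.0794]
ee_rot: [0.768, 0.585, 0.204, -0.16]
contact_force: [-1.5, -0.9, -2.0]
finger_gap: 0.0173
gripper_force: 55.0
```

{"op": "step_arm", "data": {"deltas": [0, 0, 0, 0, 0, 0, 0, 0, 0, 0, 0, 0, 0, 0]}}

```text
time_s: 5.6
ee_pos: [0.5601, -0.0954, 0.0859]
ee_rot: [0.765, 0.59, 0.205, -0.155]
contact_force: [1.6, 0.8, -0.3]
finger_gap: 0.0176
gripper_force: 55.0
```

```bash
python3 - <<'E'
from h import *
im,s=save('wrist','w4.png'); M=R.from_quat(s['ee_rot']).as_matrix();print(s['ee_pos'],M.round(3),s['joint_pos'].round(2),s['contact_force'])
print('yaw',np.degrees(np.arctan2(M[1,0],M[0,0])),'pitch',np.degrees(np.arcsin(M[2,0])))
E
```

```text
[ 0.56005648 -0.09540008  0.0859425 ] [[ 0.219  0.967  0.13 ]
 [ 0.84  -0.255  0.48 ]
 [ 0.497  0.004 -0.868]] [ 0.82  0.67 -0.61  1.83 -0.22  0.77  0.21] [ 1.62594536  0.82321582 -0.29096877]
yaw 75.37938823562403 pitch 29.790394546393472
```

View pics/w4.png

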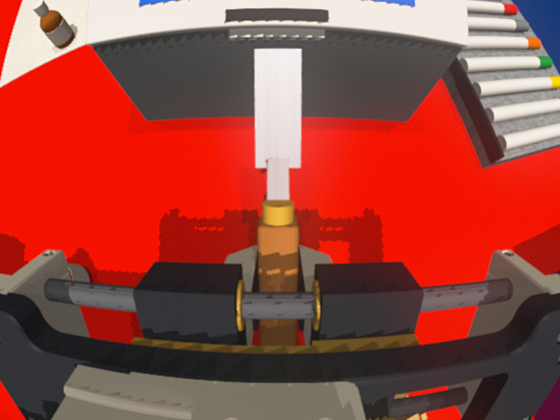

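The blade is lined up with the notch: mark centre (277,16), lid front edge at about (277,23), blade tip (278,48), front-face base corners (147,121) and (408,121).

```bash
python3 - <<'E'
from h import *
s=manip.get_state();M=R.from_quat(s['ee_rot']).as_matrix();p=s['ee_pos']
a=onz('wrist',147,121,0,s);b=onz('wrist',408,121,0,s);print('base',a,b,np.linalg.norm(a-b),(a+b)/2,np.degrees(np.arctan2(*(a-b)[1::-1])))
for x,y in((226,22),(277,22.5),(327,22)): print('edge',onz('wrist',x,y,.1224,s))
tip=p+M@[.112,0,0];
# tip measured along ray closest to expected
o,d=ray('wrist',278,48,s); t=d@(tip-o); print('tip exp',tip,'ray near',o+t*d, M.T@(o+t*d-p))
im=cv2.imread('pics/w4.png')
print(im[15:48:1,300].tolist())
E
```

```text
base [0.473427  0.0685854 0.       ] [0.71808713 0.00532217 0.        ] 0.2527069788161026 [0.59575707 0.03695378 0.        ] 165.50223516155162
edge [0.56540011 0.04523483 0.1224    ]
edge [0.59439774 0.03600368 0.1224    ]
edge [0.62369124 0.03019185 0.1224    ]
tip exp [ 0.58469621 -0.00098333  0.14196162] ray near [ 0.58527832 -0.00074932  0.14228425] [ 1.12483689e-01  5.05234075e-04 -9.21167750e-05]
[[79, 82, 88], [80, 81, 88], [79, 81, 86], [79, 79, 86], [72, 73, 79], [108, 113, 120], [189, 201, 214], [230, 238, 245], [228, 236, 242], [195, 207, 219], [150, 158, 168], [105, 110, 117], [90, 95, 102], [102, 108, 113], [114, 120, 124], [115, 122, 126], [110, 117, 122], [110, 117, 120], [110, 116, 120], [109, 115, 120], [111, 118, 122], [107, 113, 119], [90, 95, 98], [80, 83, 87], [96, 98, 100], [90, 93, 95], [81, 82, 85], [80, 83, 85], [80, 82, 86], [80, 82, 84], [80, 81, 85], [77, 78, 81], [78, 79, 81]]
```

{"op": "step_arm", "data": {"deltas": [0.002, 0, -0.025, 0, 0, 0, 0, 0, 0.006, -0.02, 0, 0, 0, 0, 0, 0.007, 0, 0, 0, 0, 0, 0, 0, 0, 0, 0, 0, 0, 0, 0, 0, 0, 0, 0, 0]}}

```text
time_s: 6.15
ee_pos: [0.5622, -0.0828, 0.0414]
ee_rot: [0.765, 0.59, 0.205, -0.155]
contact_force: [-0.7, -0.9, -0.7]
finger_gap: 0.0178
gripper_force: 55.0
```

```bash
python3 - <<'E'
from h import *
im,s=save('wrist','w5.png'); M=R.from_quat(s['ee_rot']).as_matrix();p=s['ee_pos']
print(p,s['contact_force'],'tip',p+M@[.1125,0.0005,0],np.degrees(np.arcsin(M[2,0])))
cv2.imwrite('pics/w5c.png',cv2.resize(cv2.imread('pics/w5.png')[0:130,150:400],None,fx=3,fy=3,interpolation=cv2.INTER_CUBIC))
E
```

```text
[ 0.56221249 -0.08284404  0.04144969] [-0.68333411 -0.88486487 -0.7018557 ] tip [0.58731727 0.01143373 0.09746712] 29.861939515189228
```

View pics/w5c.png

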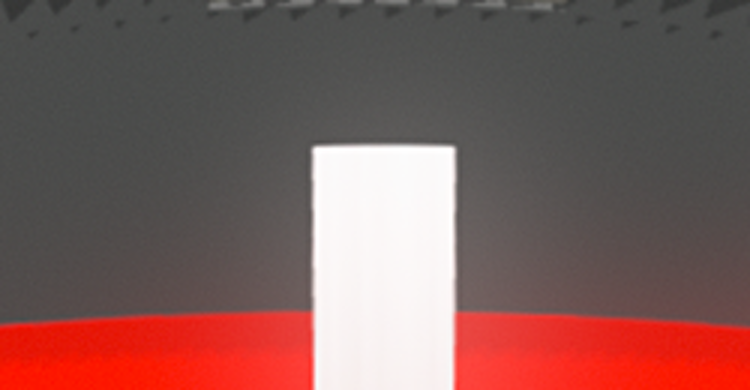

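The tip is centred below the notch (ledge at the crop's top, 210–565; blade 312–456). Now I insert along 30°.

{"op": "step_arm", "data": {"deltas": [0.002, 0.0085, 0.004, 0, 0, 0, 0, 0.002, 0.0085, 0.005, 0, 0, 0, 0, 0.0025, 0.0085, 0.005, 0, 0, 0, 0, 0, 0, 0, 0, 0, 0, 0]}}

```text
time_s: 6.6
ee_pos: [0.5684, -0.0558, 0.0552]
ee_rot: [0.765, 0.59, 0.206, -0.156]
contact_force: [-0.3, 0.6, -0.4]
finger_gap: 0.0174
gripper_force: 55.0
```

{"op": "step_arm", "data": {"deltas": [0.001, 0.004, 0.0025, 0, 0, 0, 0, 0.001, 0.004, 0.0025, 0, 0, 0, 0, 0, 0, 0, 0, 0, 0, 0]}}

```text
time_s: 6.9
ee_pos: [0.5699, -0.0494, 0.0591]
ee_rot: [0.765, 0.589, 0.205, -0.156]
contact_force: [-0.2, 0.1, -1.7]
finger_gap: 0.0175
gripper_force: 55.0
```

{"op": "step_arm", "data": {"deltas": [0.001, 0.004, 0.0027, 0, 0, 0, 0, 0.001, 0.004, 0.0027, 0, 0, 0, 0, 0.001, 0.004, 0.0025, 0, 0, 0, 0, 0.001, 0.004, 0.0025, 0, 0, 0, 0, 0, 0, 0, 0, 0, 0, 0]}}

```text
time_s: 7.4
ee_pos: [0.5739, -0.0331, 0.0697]
ee_rot: [0.765, 0.59, 0.205, -0.156]
contact_force: [0.8, -0.0, -0.9]
finger_gap: 0.0173
gripper_force: 55.0
```

{"op": "step_arm", "data": {"deltas": [0.001, 0.004, 0.0025, 0, 0, 0, 0, 0, 0, 0, 0, 0, 0, 0]}}

```text
time_s: 7.6
ee_pos: [0.5748, -0.0294, 0.072]
ee_rot: [0.765, 0.589, 0.205, -0.156]
contact_force: [0.5, 0.8, -0.0]
finger_gap: 0.0176
gripper_force: 55.0
```

```bash
python3 - <<'E'
from h import *
im,s=save('wrist','w6.png'); M=R.from_quat(s['ee_rot']).as_matrix();p=s['ee_pos'];T=p+M@[.1125,0.0005,0]
u=np.array([.2588,.9659,0]);O=np.array([.594,.037,0])
print(p,s['contact_force'],s['torque'],'tip',T,'dock x',(T-O)@u,'z',T[2])
E
```

```text
[ 0.5748163  -0.02943727  0.07201308] [ 0.52338009  0.79022394 -0.02446134] [-0.64430989  0.06059833  0.01738308] tip [0.60014294 0.0647158  0.12814026] dock x 0.028360485975282068 z 0.12814025767245907
```

View pics/w6.png

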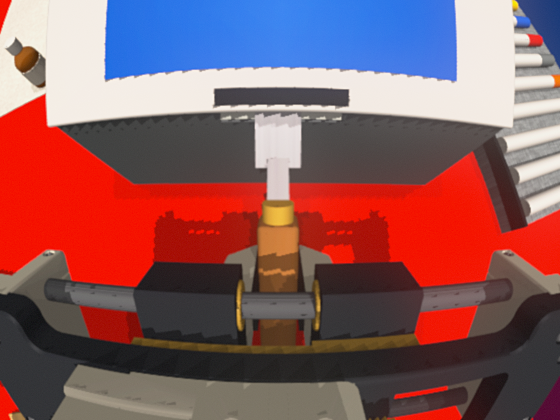

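The blade is under the lid (it disappears at (278,118), below the mark at (282,97)). Next I compute the lift arc about the hinge.

```bash
python3 - <<'E'
import numpy as np
H=np.array([.134,.193]);r=.124
ph=np.radians(np.r_[31.6,28,24,19,np.linspace(11,-107,16)])
P=H+r*np.c_[-np.cos(ph),-np.sin(ph)]
W=np.c_[.2588*P[:,0],.9659*P[:,0],P[:,1]]
W=np.round(W-W[0],3); D=np.diff(W,axis=0)
for d in D: print(d.round(3).tolist())
E
```

```text
[-0.001, -0.004, 0.007]
[-0.001, -0.003, 0.008]
[-0.001, -0.004, 0.01]
[-0.001, -0.005, 0.016]
[-0.001, -0.002, 0.017]
[0.0, 0.001, 0.017]
[0.001, 0.002, 0.017]
[0.001, 0.005, 0.016]
[0.002, 0.007, 0.016]
[0.002, 0.008, 0.014]
[0.003, 0.011, 0.013]
[0.004, 0.012, 0.012]
[0.003, 0.014, 0.009]
[0.004, 0.015, 0.008]
[0.004, 0.015, 0.005]
[0.005, 0.016, 0.003]
[0.004, 0.017, 0.001]
[0.004, 0.016, -0.002]
[0.005, 0.016, -0.003]
```

{"op": "step_arm", "data": {"deltas": [-0.001, -0.004, 0.007, 0, 0, 0, 0, -0.001, -0.003, 0.008, 0, 0, 0, 0, -0.001, -0.004, 0.01, 0, 0, 0, 0, 0, 0, 0, 0, 0, 0, 0]}}

```text
time_s: 8.05
ee_pos: [0.5722, -0.0422, 0.0981]
ee_rot: [0.766, 0.589, 0.206, -0.155]
contact_force: [-0.1, 0.5, -0.9]
finger_gap: 0.0177
gripper_force: 55.0
```

```bash
python3 - <<'E'
from h import *
im,s=save('wrist','w7.png'); M=R.from_quat(s['ee_rot']).as_matrix();p=s['ee_pos'];T=p+M@[.1125,0.0005,0]
u=np.array([.2588,.9659,0]);O=np.array([.594,.037,0])
print(s['contact_force'],s['torque'],'dock x',(T-O)@u,'z',T[2])
E
```

```text
[-0.13104588  0.5325389  -0.92969924] [-0.80409409  0.1806033   0.10685628] dock x 0.015447328972696166 z 0.1541270812757347
```

View pics/w7.png

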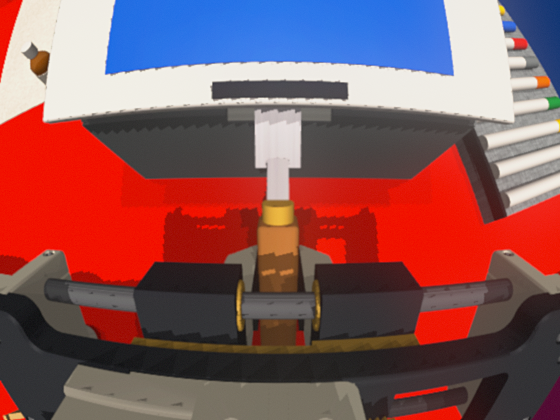

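The lid is lifting with the blade under it: its front edge at row 120 now overhangs the wall. I continue the arc. That was the last allowed picture, so the rest is checked by numbers.

{"op": "step_arm", "data": {"deltas": [-0.001, -0.005, 0.016, 0, 0, 0, 0, -0.001, -0.002, 0.017, 0, 0, 0, 0, 0, 0.001, 0.017, 0, 0, 0, 0, 0.001, 0.002, 0.017, 0, 0, 0, 0, 0.001, 0.005, 0.016, 0, 0, 0, 0]}}

```text
time_s: 8.6
ee_pos: [0.5714, -0.041, 0.1799]
ee_rot: [0.766, 0.589, 0.205, -0.156]
contact_force: [-0.2, -2.4, -2.6]
finger_gap: 0.0178
gripper_force: 55.0
```

{"op": "step_arm", "data": {"deltas": [0.002, 0.007, 0.016, 0, 0, 0, 0, 0.002, 0.008, 0.014, 0, 0, 0, 0, 0.003, 0.011, 0.013, 0, 0, 0, 0, 0.004, 0.012, 0.012, 0, 0, 0, 0, 0.003, 0.014, 0.009, 0, 0, 0, 0]}}

```text
time_s: 9.1
ee_pos: [0.5862, 0.0133, 0.2449]
ee_rot: [0.766, 0.589, 0.206, -0.156]
contact_force: [-0.3, -1.9, -1.0]
finger_gap: 0.0176
gripper_force: 55.0
```

```bash
cat > st.py <<'E'
from h import *
s=manip.get_state(); M=R.from_quat(s['ee_rot']).as_matrix();p=s['ee_pos'];T=p+M@[.1125,0.0005,0]
u=np.array([.2588,.9659,0]);O=np.array([.594,.037,0])
t=np.array([(T-O)@u,T[2]]); q=t-[.134,.193]
print('t',s['time_s'],'p',p.round(4),s['contact_force'].round(1),s['torque'].round(2),'tip dock',t.round(4),'r',np.linalg.norm(q).round(4),'phi',np.degrees(np.arctan2(-q[1],-q[0])).round(1),'q',s['joint_pos'].round(2),'pitch',np.degrees(np.arcsin(M[2,0])).round(1),'yaw',np.degrees(np.arctan2(M[1,0],M[0,0])).round(1),'gap',s['finger_gap'])
E
python3 st.py; python3 - <<'E'
from h import *
# blade tip pixel in wrist (white component), lid state by blue panel in top & scene
im,s=save('wrist','w8.png'); 
for n in('top','scene'):
    a=manip.capture(n); cv2.imwrite('pics/%s8.png'%n,cv2.cvtColor(a,cv2.COLOR_RGB2BGR)); i=a.astype(int); m=((i[:,:,2]>130)&(i[:,:,0]<90)&(i[:,:,2]-i[:,:,1]>50)).astype(np.uint8)
    _,l,st,c=cv2.connectedComponentsWithStats(m); print(n,[ (st[k].tolist(),c[k].round()) for k in np.argsort(-st[1:,4])[:3]+1])
E
```

```text
t 9.1 p [0.5862 0.0133 0.2449] [-0.3 -1.9 -1. ] [-0.98  0.14 -0.12] tip dock [0.0726 0.301 ] r 0.1242 phi -60.4 q [ 0.68  0.45 -0.66  1.73 -0.29  0.97 -0.02] pitch 29.9 yaw 75.2 gap 0.017591244611624125
top [([467, 173, 75, 89, 1891], array([492., 224.])), ([222, 69, 5, 9, 41], array([224.,  73.])), ([280, 70, 5, 9, 39], array([282.,  74.]))]
scene [([119, 111, 86, 34, 247], array([161., 129.])), ([414, 13, 29, 15, 105], array([428.,  20.])), ([185, 377, 13, 12, 66], array([191., 382.]))]
```

{"op": "step_arm", "data": {"deltas": [0.004, 0.015, 0.008, 0, 0, 0, 0, 0.004, 0.015, 0.005, 0, 0, 0, 0, 0.005, 0.016, 0.003, 0, 0, 0, 0, 0.004, 0.017, 0.001, 0, 0, 0, 0, 0.004, 0.016, -0.002, 0, 0, 0, 0]}}

```text
time_s: 9.75
ee_pos: [0.6071, 0.0928, 0.2593]
ee_rot: [0.765, 0.589, 0.206, -0.156]
contact_force: [-0.1, -2.8, -0.6]
finger_gap: 0.0176
gripper_force: 55.0
```

{"op": "step_arm", "data": {"deltas": [0.005, 0.016, -0.003, 0, 0, 0, 0, 0, 0, 0, 0, 0, 0, 0]}}

```text
time_s: 9.95
ee_pos: [0.6112, 0.1111, 0.2561]
ee_rot: [0.764, 0.591, 0.205, -0.158]
contact_force: [-0.1, -1.1, -1.0]
finger_gap: 0.0175
gripper_force: 55.0
```

```bash
python3 st.py; python3 - <<'E'
from h import *
# find lid's free edge in scene: where would the edge corners project for phi candidates? print whiteness map around
def proj(n,P):
    m=manip.camera_model(n);f=210/np.tan(np.radians(m['vfov'])/2);T=np.linalg.inv(np.array(m['cam_to_world']));c=T[:3,:3]@P+T[:3,3]
    return np.array([m['cx']+f*c[0]/-c[2],m['cy']-f*c[1]/-c[2]])
u=np.array([.2588,.9659,0]);v=np.array([-.9659,.2588,0]);O=np.array([.594,.037,0]);z=np.array([0,0,1.])
for ph in(-70,-80,-90,-100,-107,-113):
    a=np.radians(ph)
    print(ph,[[proj(n,O+u*(.134-.155*np.cos(a))+z*(.193-.155*np.sin(a))+v*y).round(0).tolist() for y in(-.125,0,.125)] for n in('top','scene')])
im,s=save('scene','s9.png');im,s=save('top','t9.png')
E
```

```text
t 9.95 p [0.6112 0.1111 0.2561] [-0.1 -1.1 -1. ] [-0.66  0.1   0.06] tip dock [0.1734 0.3124] r 0.1257 phi -108.3 q [ 0.51  0.45 -0.67  1.7  -0.28  0.91 -0.19] pitch 30.0 yaw 75.4 gap 0.017498153157355312
-70 [[[235.0, 86.0], [218.0, 137.0], [199.0, 192.0]], [[228.0, 237.0], [282.0, 216.0], [331.0, 196.0]]]
-80 [[[224.0, 81.0], [206.0, 133.0], [187.0, 187.0]], [[233.0, 245.0], [287.0, 223.0], [337.0, 202.0]]]
-90 [[[212.0, 78.0], [193.0, 129.0], [174.0, 184.0]], [[238.0, 254.0], [293.0, 231.0], [344.0, 210.0]]]
-100 [[[201.0, 75.0], [182.0, 126.0], [162.0, 180.0]], [[244.0, 265.0], [299.0, 241.0], [351.0, 219.0]]]
-107 [[[193.0, 74.0], [174.0, 125.0], [155.0, 178.0]], [[248.0, 273.0], [304.0, 249.0], [355.0, 227.0]]]
-113 [[[187.0, 74.0], [169.0, 124.0], [149.0, 177.0]], [[251.0, 281.0], [307.0, 256.0], [359.0, 234.0]]]
```

The lid is at about 137°, reaction force low. Now I withdraw the knife, level it, and measure the lid and marker from the wrist view.

{"op": "step_arm", "data": {"deltas": [-0.006, -0.024, 0.0, 0, 0, 0, 0, -0.006, -0.024, 0.0, 0, 0, 0, 0, -0.005, -0.018, 0, -0.126, 0.034, 0, 0, -0.005, -0.018, 0, -0.126, 0.034, 0, 0, -0.005, -0.018, 0, -0.126, 0.034, 0, 0]}}

```text
time_s: 10.55
ee_pos: [0.585, 0.0021, 0.2568]
ee_rot: [0.792, 0.607, 0.051, -0.037]
contact_force: [-0.7, 0.7, -2.3]
finger_gap: 0.0175
gripper_force: 55.0
```

{"op": "step_arm", "data": {"deltas": [0, 0, 0, -0.126, 0.034, 0, 0, 0, 0, 0, 0, 0, 0, 0, 0, 0, 0, 0, 0, 0, 0, 0, 0, 0, 0, 0, 0, 0]}}

```text
time_s: 10.95
ee_pos: [0.5845, 0.0036, 0.2554]
ee_rot: [0.793, 0.609, 0.0, -0.0]
contact_force: [-0.6, -1.3, -0.7]
finger_gap: 0.0178
gripper_force: 55.0
```

```bash
python3 st.py; cat >> h.py <<'E'
u=np.array([.2588,.9659,0]);v=np.array([-.9659,.2588,0]);O=np.array([.594,.037,0]);zz=np.array([0,0,1.])
def dk(x,y,z): return O+u*x+v*y+zz*z
def proj(n,P,s=None):
    m=manip.camera_model(n);f=210/np.tan(np.radians(m['vfov'])/2)
    if n=='wrist':
        T=np.eye(4);T[:3,:3]=R.from_quat(s['ee_rot']).as_matrix();T[:3,3]=s['ee_pos'];T=T@np.array(m['tool_from_camera'])
    else: T=np.array(m['cam_to_world'])
    c=T[:3,:3].T@(P-T[:3,3]); a,b,w=c[0],-c[1],-c[2]
    if n=='wrist':
        h=np.hypot(a,b);k=np.arctan2(h,w)/max(h,1e-9)
    else: k=1/w
    return m['cx']+f*a*k,m['cy']+f*b*k
E
python3 - <<'E'
from h import *
im,s=save('wrist','w10.png')
def samp(im,n,P,s=None):
    x,y=proj(n,P,s); x,y=int(round(x)),int(round(y)); return (x,y,im[y,x].tolist()) if 0<=x<560 and 0<=y<420 else (x,y)
print('along groove at axis top')
for y in range(-120,121,8): print(y,samp(im,'wrist',dk(.060,y/1000,.1177),s))
for n in('top','scene'):
    a,_=save(n,n+'10.png'); print(n)
    for ph in(-60,-75,-90,-100,-105,-110,-115,-120):
        q=np.radians(ph); print(ph,[samp(a,n,dk(.134-.15*np.cos(q),y,.193-.15*np.sin(q))) for y in(-.1,0.1)])
E
```

```text
t 10.95 p [0.5845 0.0036 0.2554] [-0.6 -1.3 -0.7] [-0.07 -0.1  -0.03] tip dock [0.0777 0.2555] r 0.0841 phi -48.0 q [ 0.24  0.39 -0.47  1.6   0.19  1.19 -0.53] pitch 0.0 yaw 75.0 gap 0.01782523376659704
along groove at axis top
-120 (405, 101, [68, 65, 63])
-112 (397, 100, [66, 65, 61])
-104 (389, 99, [213, 207, 193])
-96 (381, 99, [227, 223, 210])
-88 (373, 98, [228, 223, 211])
-80 (365, 98, [148, 143, 135])
-72 (357, 97, [141, 136, 128])
-64 (348, 97, [139, 135, 127])
-56 (340, 96, [141, 137, 128])
-48 (331, 96, [211, 202, 190])
-40 (322, 95, [185, 175, 168])
-32 (314, 95, [183, 174, 165])
-24 (305, 95, [162, 155, 145])
-16 (296, 95, [178, 169, 170])
-8 (287, 95, [180, 171, 170])
0 (278, 95, [177, 167, 166])
8 (269, 95, [172, 165, 163])
16 (260, 95, [177, 168, 168])
24 (251, 95, [144, 137, 130])
32 (242, 95, [153, 144, 137])
40 (234, 95, [180, 42, 34])
48 (225, 96, [181, 41, 36])
56 (216, 96, [180, 40, 35])
64 (208, 96, [57, 36, 35])
72 (199, 97, [117, 114, 107])
80 (191, 97, [134, 130, 120])
88 (183, 98, [132, 129, 120])
96 (175, 98, [134, 131, 124])
104 (167, 99, [34, 38, 56])
11
[... 331 characters left out ...]
), (162, 169, [167, 155, 146])]
-110 [(188, 85, [177, 168, 155]), (157, 168, [231, 227, 214])]
-115 [(183, 85, [228, 219, 200]), (153, 167, [233, 44, 40])]
-120 [(179, 85, [232, 49, 42]), (149, 166, [232, 50, 42])]
scene
-60 [(236, 230, [214, 32, 25]), (316, 198, [192, 31, 24])]
-75 [(242, 238, [204, 33, 26]), (325, 205, [191, 29, 24])]
-90 [(250, 251, [173, 27, 20]), (334, 216, [220, 35, 28])]
-100 [(255, 261, [43, 46, 45]), (340, 225, [220, 34, 28])]
-105 [(258, 266, [118, 121, 122]), (343, 230, [220, 35, 27])]
-110 [(261, 272, [221, 218, 209]), (346, 235, [218, 210, 201])]
-115 [(263, 278, [72, 71, 72]), (349, 241, [132, 25, 21])]
-120 [(266, 285, [44, 46, 46]), (352, 247, [134, 19, 15])]
```

Lid confirmed leaning back, with its edge at φ≈-109. Marker: tail ≈ -52, nib ≈ 68, so about 39 short of the pad. I refine those on the saved image.

```bash
python3 - <<'E'
from h import *
im=cv2.imread('pics/w10.png')[:,:,::-1]; s=manip.get_state()
def row(ys,z,x=.06):
    for y in ys:
        a,b=proj('wrist',dk(x,y/1000,z),s); print(y,round(a,1),cv2.getRectSubPix(np.ascontiguousarray(im),(1,1),(a,b)).ravel().tolist(),end=' ')
    print()
row(range(-64,-42,2),.1087); row(range(58,78,2),.1087); row(range(98,114,2),.1087)
print('across (x) at y=10');
for x in range(40,82,2):
    a,b=proj('wrist',dk(x/1000,-.03,.1087),s); print(x,round(b,1),im[int(round(b)),int(round(a))].tolist(),end=' ')
E
```

```text
-64 346.0 [140, 136, 128] -62 343.9 [141, 137, 128] -60 341.8 [140, 137, 127] -58 339.8 [141, 137, 128] -56 337.7 [141, 138, 128] -54 335.6 [207, 202, 188] -52 333.5 [230, 226, 213] -50 331.4 [212, 205, 192] -48 329.3 [185, 175, 166] -46 327.1 [183, 173, 165] -44 325.0 [183, 174, 164] 
58 215.7 [180, 40, 35] 60 213.6 [179, 37, 32] 62 211.6 [180, 38, 31] 64 209.5 [140, 36, 33] 66 207.4 [45, 36, 38] 68 205.3 [40, 36, 37] 70 203.3 [39, 35, 37] 72 201.2 [43, 39, 40] 74 199.2 [111, 108, 101] 76 197.2 [134, 130, 121] 
98 175.2 [134, 131, 123] 100 173.2 [131, 128, 119] 102 171.3 [120, 117, 108] 104 169.3 [64, 64, 72] 106 167.4 [34, 37, 56] 108 165.5 [35, 38, 56] 110 163.5 [35, 37, 56] 112 161.6 [42, 47, 73] 
across (x) at y=10
40 116.1 [156, 156, 151] 42 114.0 [117, 116, 114] 44 111.9 [128, 128, 124] 46 109.8 [141, 141, 138] 48 107.7 [124, 122, 118] 50 105.5 [112, 107, 102] 52 103.4 [133, 125, 120] 54 101.3 [142, 133, 126] 56 99.2 [147, 140, 133] 58 97.1 [160, 151, 144] 60 95.0 [165, 159, 150] 62 92.9 [156, 148, 141] 64 90.7 [147, 141, 132] 66 88.6 [139, 131, 125] 68 86.5 [148, 144, 135] 70 84.4 [115, 114, 113] 72 82.3 [117, 116, 114] 74 80.2 [126, 127, 122] 76 78.1 [148, 149, 145] 78 76.0 [153, 154, 150] 80 73.9 [173, 173, 169]
```

{"op": "step_arm", "data": {"deltas": [0.018, -0.005, 0, -0.114, 0.0305, 0, 0, 0.018, -0.005, 0, -0.114, 0.0305, 0, 0, 0.018, -0.005, 0, -0.114, 0.0305, 0, 0, 0.018, -0.005, 0, -0.114, 0.0305, 0, 0, 0, 0, -0.03, 0, 0, 0, 0]}}

```text
time_s: 11.6
ee_pos: [0.6595, -0.0119, 0.2258]
ee_rot: [0.77, 0.594, -0.185, 0.143]
contact_force: [1.5, 0.7, -1.9]
finger_gap: 0.0173
gripper_force: 55.0
```

{"op": "step_arm", "data": {"deltas": [0, 0, -0.02, 0, 0, 0, 0, 0, 0, 0, 0, 0, 0, 0, 0, 0, 0, 0, 0, 0, 0]}}

```text
time_s: 11.9
ee_pos: [0.6566, -0.0162, 0.206]
ee_rot: [0.771, 0.592, -0.186, 0.142]
contact_force: [1.0, 0.2, -0.9]
finger_gap: 0.0172
gripper_force: 55.0
```

```bash
cat >> st.py <<'E'
print('tip dock xyz',((T-O)@u).round(4),((T-O)@np.array([-.9659,.2588,0])).round(4),T[2].round(4))
E
python3 st.py
```

```text
t 11.9 p [ 0.6566 -0.0162  0.206 ] [ 1.   0.2 -0.9] [ 0.54 -0.22  0.  ] tip dock [0.065  0.1548] r 0.0788 phi 29.0 q [-0.1   0.66 -0.32  1.37  0.57  1.47 -0.79] pitch -27.0 yaw 75.1 gap 0.017174892225428593
tip dock xyz 0.065 -0.0746 0.1548
```

{"op": "step_arm", "data": {"deltas": [0, 0, -0.02, 0, 0, 0, 0, 0, 0, -0.015, 0, 0, 0, 0, 0, 0, -0.0115, 0, 0, 0, 0, 0, 0, 0, 0, 0, 0, 0, 0, 0, 0, 0, 0, 0, 0]}}

```text
time_s: 12.4
ee_pos: [0.6568, -0.0152, 0.1596]
ee_rot: [0.771, 0.593, -0.186, 0.142]
contact_force: [0.3, 0.1, -0.4]
finger_gap: 0.0177
gripper_force: 55.0
```

```bash
python3 st.py; python3 - <<'E'
from h import *
im,s=save('wrist','w11.png')
for x in(.056,.06,.064):
  for y in range(-90,-20,4):
    a,b=proj('wrist',dk(x,y/1000,.113),s); print(y,round(a),round(b),im[int(round(b)),int(round(a))].tolist() if 0<=b<420 else '',end=' ')
  print()
E
```

```text
t 12.4 p [ 0.6568 -0.0152  0.1596] [ 0.3  0.1 -0.4] [ 0.59 -0.26 -0.01] tip dock [0.066  0.1084] r 0.1085 phi 51.2 q [-0.1   0.69 -0.31  1.42  0.58  1.4  -0.84] pitch -27.0 yaw 75.2 gap 0.017699286390611312
tip dock xyz 0.066 -0.0743 0.1084
-90 310 68 [200, 195, 182] -86 302 67 [198, 193, 181] -82 294 67 [193, 186, 186] -78 285 67 [157, 150, 152] -74 277 67 [153, 147, 147] -70 269 67 [152, 146, 148] -66 260 67 [155, 149, 150] -62 252 67 [162, 159, 149] -58 244 68 [164, 161, 151] -54 236 68 [164, 161, 151] -50 227 68 [163, 157, 148] -46 219 68 [153, 145, 137] -42 211 69 [153, 145, 137] -38 203 69 [153, 145, 138] -34 196 70 [154, 146, 138] -30 188 70 [154, 147, 139] -26 180 71 [152, 145, 137] -22 173 72 [153, 146, 139] 
-90 310 60 [191, 187, 174] -86 302 60 [192, 189, 175] -82 294 60 [191, 183, 184] -78 285 60 [200, 190, 191] -74 277 60 [152, 147, 147] -70 269 60 [151, 145, 147] -66 260 60 [156, 148, 150] -62 252 60 [157, 153, 144] -58 243 60 [158, 154, 144] -54 235 60 [159, 155, 145] -50 227 61 [158, 155, 145] -46 219 61 [158, 149, 143] -42 211 61 [164, 156, 149] -38 203 62 [162, 154, 147] -34 195 62 [163, 156, 149] -30 187 63 [163, 154, 147] -26 179 64 [162, 154, 147] -22 171 64 [164, 155, 147] 
-90 311 52 [168, 164, 153] -86 302 52 [168, 165, 154] -82 294 52 [194, 185, 187] -78 285 52 [200, 192, 191] -74 277 52 [155, 148, 148] -70 268 52 [153, 148, 149] -66 260 52 [156, 150, 152] -62 252 52 [135, 132, 125] -58 243 52 [135, 132, 124] -54 235 52 [132, 129, 121] -50 226 53 [139, 134, 126] -46 218 53 [167, 158, 150] -42 210 54 [166, 157, 149] -38 202 54 [166, 158, 150] -34 194 55 [165, 158, 149] -30 186 55 [165, 158, 149] -26 178 56 [166, 157, 149] -22 170 57 [166, 158, 150]
```

Tail at y ≈ -49, blade edge at -64, as expected. Now I push gently along +y.

{"op": "step_arm", "data": {"deltas": [-0.0048, 0.0013, 0, 0, 0, 0, 0, -0.0048, 0.0013, 0, 0, 0, 0, 0, -0.0029, 0.0008, 0, 0, 0, 0, 0, -0.0029, 0.0008, 0, 0, 0, 0, 0, -0.0029, 0.0008, 0, 0, 0, 0, 0]}}

```text
time_s: 12.95
ee_pos: [0.6383, -0.01, 0.1594]
ee_rot: [0.771, 0.593, -0.185, 0.142]
contact_force: [0.8, -1.0, 0.0]
finger_gap: 0.0176
gripper_force: 55.0
```

{"op": "step_arm", "data": {"deltas": [-0.0029, 0.0008, 0, 0, 0, 0, 0, -0.0029, 0.0008, 0, 0, 0, 0, 0, -0.0029, 0.0008, 0, 0, 0, 0, 0, -0.0029, 0.0008, 0, 0, 0, 0, 0, -0.0029, 0.0008, 0, 0, 0, 0, 0]}}

```text
time_s: 13.45
ee_pos: [0.6238, -0.0062, 0.1593]
ee_rot: [0.771, 0.593, -0.186, 0.142]
contact_force: [1.2, -1.2, -0.3]
finger_gap: 0.0173
gripper_force: 55.0
```

```bash
python3 st.py; python3 - <<'E'
from h import *
im,s=save('wrist','w12.png')
for r,z in((range(-66,-20,2),.113),(range(60,116,3),.1087)):
  for y in r:
    a,b=proj('wrist',dk(.063,y/1000,z),s); print(y,round(a),im[int(round(b)),int(round(a))].tolist() if 0<=b<420 and 0<=a<559 else '',end=' ')
  print()
E
```

```text
t 13.45 p [ 0.6238 -0.0062  0.1593] [ 1.2 -1.2 -0.3] [ 0.3  -0.63  0.03] tip dock [0.0662 0.1081] r 0.1087 phi 51.4 q [-0.11  0.65 -0.33  1.51  0.58  1.37 -0.88] pitch -27.1 yaw 75.1 gap 0.01731450803244497
tip dock xyz 0.0662 -0.0402 0.1081
-66 332 [221, 217, 202] -64 328 [222, 216, 202] -62 324 [222, 219, 204] -60 319 [222, 217, 205] -58 315 [221, 218, 205] -56 311 [222, 219, 204] -54 307 [221, 217, 203] -52 303 [220, 215, 202] -50 298 [217, 208, 208] -48 294 [214, 204, 205] -46 290 [214, 204, 206] -44 286 [218, 209, 210] -42 281 [205, 196, 197] -40 277 [169, 163, 165] -38 273 [173, 164, 168] -36 269 [170, 163, 164] -34 265 [169, 161, 164] -32 260 [171, 165, 165] -30 256 [168, 161, 161] -28 252 [185, 177, 169] -26 248 [185, 175, 169] -24 243 [185, 177, 169] -22 239 [185, 177, 168] 
60 92 [206, 181, 172] 63 88 [202, 23, 16] 66 83 [247, 31, 15] 69 79 [248, 33, 17] 72 75 [248, 30, 12] 75 71 [249, 30, 13] 78 67 [250, 33, 17] 81 63 [250, 31, 15] 84 59 [247, 31, 15] 87 55 [197, 146, 133] 90 51 [143, 139, 128] 93 47 [255, 255, 254] 96 44 [252, 250, 243] 99 40 [67, 73, 94] 102 37 [45, 56, 86] 105 33 [48, 61, 91] 108 30 [52, 64, 95] 111 27 [45, 56, 84] 114 23 [48, 59, 87]
```

The marker is moving with the blade: tail at -29, about 16 to go.

{"op": "step_arm", "data": {"deltas": [-0.0029, 0.0008, 0, 0, 0, 0, 0, -0.0029, 0.0008, 0, 0, 0, 0, 0, -0.0029, 0.0008, 0, 0, 0, 0, 0, -0.0019, 0.0005, 0, 0, 0, 0, 0, 0, 0, 0, 0, 0, 0, 0]}}

```text
time_s: 14.0
ee_pos: [0.6128, -0.003, 0.1591]
ee_rot: [0.77, 0.593, -0.186, 0.142]
contact_force: [0.5, 1.2, 0.3]
finger_gap: 0.0177
gripper_force: 55.0
```

{"op": "step_arm", "data": {"deltas": [-0.001, 0.0003, 0, 0, 0, 0, 0, 0, 0, 0, 0, 0, 0, 0]}}

```text
time_s: 14.2
ee_pos: [0.6122, -0.0028, 0.1591]
ee_rot: [0.771, 0.593, -0.186, 0.142]
contact_force: [1.4, -0.5, -0.6]
finger_gap: 0.0174
gripper_force: 55.0
```

```bash
python3 st.py; cat > mk.py <<'E'
from h import *
im,s=save('wrist','w13.png')
a2=[]
for y in np.arange(86,116,1.5):
    a,b=proj('wrist',dk(.06,y/1000,.1087),s)
    if 0<=b<419 and 0<=a<559: print(y,round(a),im[int(round(b)),int(round(a))].tolist(),end=' ')
print()
for y in np.arange(-40,-4,2):
    a,b=proj('wrist',dk(.063,y/1000,.113),s)
    if 0<=b<419 and 0<=a<559: print(y,im[int(round(b)),int(round(a))].tolist(),end=' ')
E
python3 mk.py
```

```text
t 14.2 p [ 0.6122 -0.0028  0.1591] [ 1.4 -0.5 -0.6] [ 0.53 -0.33  0.05] tip dock [0.0665 0.1079] r 0.1086 phi 51.6 q [-0.11  0.64 -0.33  1.54  0.57  1.36 -0.9 ] pitch -27.0 yaw 75.2 gap 0.017410126358452297
tip dock xyz 0.0665 -0.028 0.1079
86.0 74 [254, 35, 3] 87.5 72 [254, 38, 13] 89.0 70 [254, 36, 10] 90.5 68 [254, 36, 4] 92.0 66 [254, 34, 7] 93.5 64 [254, 34, 8] 95.0 62 [254, 34, 4] 96.5 60 [254, 34, 4] 98.0 58 [254, 33, 9] 99.5 56 [255, 33, 7] 101.0 54 [189, 45, 45] 102.5 52 [38, 45, 47] 104.0 50 [48, 46, 48] 105.5 48 [48, 47, 51] 107.0 47 [47, 46, 48] 108.5 45 [50, 60, 86] 110.0 43 [48, 56, 87] 111.5 41 [49, 59, 89] 113.0 39 [50, 61, 91] 114.5 38 [50, 62, 93] 
-40 [221, 217, 201] -38 [211, 203, 204] -36 [213, 202, 203] -34 [212, 202, 204] -32 [218, 208, 209] -30 [205, 198, 198] -28 [168, 161, 163] -26 [171, 163, 165] -24 [168, 161, 163] -22 [167, 161, 162] -20 [172, 164, 167] -18 [170, 162, 164] -16 [185, 176, 167] -14 [186, 176, 168] -12 [185, 175, 168] -10 [186, 177, 169] -8 [185, 177, 169] -6 [184, 176, 167]
```

{"op": "step_arm", "data": {"deltas": [-0.001, 0.0003, 0, 0, 0, 0, 0, 0, 0, 0, 0, 0, 0, 0]}}

```text
time_s: 14.45
ee_pos: [0.6111, -0.0025, 0.1591]
ee_rot: [0.771, 0.593, -0.186, 0.142]
contact_force: [0.3, -0.5, -0.2]
finger_gap: 0.0174
gripper_force: 55.0
```

{"op": "step_arm", "data": {"deltas": [-0.001, 0.0003, 0, 0, 0, 0, 0, 0, 0, 0, 0, 0, 0, 0]}}

```text
time_s: 14.65
ee_pos: [0.6101, -0.0022, 0.1591]
ee_rot: [0.771, 0.593, -0.186, 0.142]
contact_force: [0.4, -0.3, -1.2]
finger_gap: 0.0178
gripper_force: 55.0
```

```bash
python3 st.py
```

```text
t 14.65 p [ 0.6101 -0.0022  0.1591] [ 0.4 -0.3 -1.2] [ 0.58 -0.3   0.05] tip dock [0.0665 0.1079] r 0.1086 phi 51.6 q [-0.11  0.63 -0.33  1.54  0.57  1.36 -0.9 ] pitch -27.0 yaw 75.2 gap 0.01776193939840166
tip dock xyz 0.0665 -0.0259 0.1079
```

{"op": "step_arm", "data": {"deltas": [-0.0008, 0.0002, 0, 0, 0, 0, 0, 0, 0, 0, 0, 0, 0, 0]}}

```text
time_s: 14.85
ee_pos: [0.6093, -0.002, 0.1591]
ee_rot: [0.771, 0.593, -0.186, 0.142]
contact_force: [0.9, -0.0, -0.9]
finger_gap: 0.0177
gripper_force: 55.0
```

{"op": "step_arm", "data": {"deltas": [-0.0008, 0.0002, 0, 0, 0, 0, 0, 0, 0, 0, 0, 0, 0, 0]}}

```text
time_s: 15.05
ee_pos: [0.6086, -0.0018, 0.1591]
ee_rot: [0.771, 0.593, -0.186, 0.142]
contact_force: [-0.2, 0.0, -0.9]
finger_gap: 0.0174
gripper_force: 55.0
```

```bash
python3 st.py
```

```text
t 15.05 p [ 0.6086 -0.0018  0.1591] [-0.2  0.  -0.9] [ 0.51 -0.37  0.04] tip dock [0.0665 0.108 ] r 0.1086 phi 51.5 q [-0.11  0.63 -0.33  1.55  0.57  1.36 -0.9 ] pitch -27.0 yaw 75.2 gap 0.017363095661303094
tip dock xyz 0.0665 -0.0243 0.108
```

{"op": "step_arm", "data": {"deltas": [-0.0008, 0.0002, 0, 0, 0, 0, 0, 0, 0, 0, 0, 0, 0, 0]}}

```text
time_s: 15.25
ee_pos: [0.6081, -0.0018, 0.1592]
ee_rot: [0.771, 0.593, -0.185, 0.142]
contact_force: [1.4, -0.0, -0.6]
finger_gap: 0.0179
gripper_force: 55.0
```

{"op": "step_arm", "data": {"deltas": [-0.0008, 0.0002, 0, 0, 0, 0, 0, 0, 0, 0, 0, 0, 0, 0]}}

```text
time_s: 15.45
ee_pos: [0.6075, -0.0016, 0.1593]
ee_rot: [0.771, 0.593, -0.185, 0.143]
contact_force: [3.6, -1.5, -1.3]
finger_gap: 0.0176
gripper_force: 55.1
```

```bash
python3 st.py;python3 mk.py
```

```text
t 15.45 p [ 0.6075 -0.0016  0.1593] [ 3.6 -1.5 -1.3] [ 0.36 -1.11  0.01] tip dock [0.0664 0.1082] r 0.1084 phi 51.4 q [-0.11  0.63 -0.33  1.55  0.57  1.36 -0.9 ] pitch -27.0 yaw 75.1 gap 0.01755933234451515
tip dock xyz 0.0664 -0.0234 0.1082
86.0 80 [254, 33, 5] 87.5 78 [254, 40, 19] 89.0 76 [254, 30, 9] 90.5 74 [254, 35, 7] 92.0 72 [254, 33, 5] 93.5 70 [254, 34, 4] 95.0 68 [254, 34, 9] 96.5 66 [254, 34, 10] 98.0 64 [254, 35, 4] 99.5 62 [254, 34, 2] 101.0 60 [254, 34, 11] 102.5 58 [255, 31, 0] 104.0 56 [255, 36, 20] 105.5 54 [43, 48, 51] 107.0 52 [46, 46, 49] 108.5 51 [46, 46, 47] 110.0 49 [48, 47, 48] 111.5 47 [46, 52, 69] 113.0 45 [49, 61, 92] 114.5 43 [50, 61, 91] 
-40 [221, 215, 203] -38 [221, 217, 204] -36 [220, 217, 202] -34 [211, 203, 204] -32 [213, 203, 204] -30 [212, 202, 204] -28 [215, 207, 207] -26 [213, 205, 206] -24 [166, 161, 161] -22 [169, 161, 164] -20 [168, 160, 162] -18 [168, 162, 162] -16 [171, 165, 164] -14 [169, 161, 164] -12 [186, 177, 168] -10 [184, 175, 168] -8 [185, 176, 168] -6 [184, 174, 167]
```

Force stepped up to about 4 N: the nib is on the pad. I back off, lift, and carry the knife back over its rest.

{"op": "step_arm", "data": {"deltas": [0.0048, -0.0013, 0, 0, 0, 0, 0, 0.0097, -0.0026, 0, 0, 0, 0, 0, 0, 0, 0.03, 0, 0, 0, 0, 0, 0, 0.04, 0, 0, 0, 0, 0, 0, 0.03, 0, 0, 0, 0]}}

```text
time_s: 16.0
ee_pos: [0.622, -0.0054, 0.2609]
ee_rot: [0.771, 0.593, -0.186, 0.142]
contact_force: [-0.5, 0.6, -0.2]
finger_gap: 0.0176
gripper_force: 55.0
```

{"op": "step_arm", "data": {"deltas": [-0.002, -0.03, 0, 0.114, -0.0305, 0, 0, -0.002, -0.03, 0, 0.114, -0.0305, 0, 0, -0.002, -0.03, 0, 0.114, -0.0305, 0, 0, -0.002, -0.03, 0, 0.129, -0.0345, 0, 0, -0.002, -0.03, 0, 0, 0, 0.095, 0]}}

```text
time_s: 16.5
ee_pos: [0.6103, -0.1636, 0.2595]
ee_rot: [0.766, 0.643, 0.007, -0.005]
contact_force: [0.1, -1.8, -0.5]
finger_gap: 0.0171
gripper_force: 55.0
```

{"op": "step_arm", "data": {"deltas": [-0.002, -0.03, -0.02, 0, 0, 0.095, 0, -0.002, -0.03, -0.04, 0, 0, 0.095, 0, 0, -0.03, -0.03, 0, 0, 0.095, 0, 0, 0, 0, 0, 0, 0, 0, 0, 0, 0, 0, 0, 0, 0]}}

```text
time_s: 17.0
ee_pos: [0.6069, -0.2463, 0.1679]
ee_rot: [0.664, 0.748, 0.005, -0.007]
contact_force: [-0.5, 0.5, 0.2]
finger_gap: 0.0173
gripper_force: 55.0
```

```bash
python3 st.py; python3 - <<'E'
from h import *
im,s=save('wrist','w14.png'); 
i=im.astype(int); m=((i.max(2)-i.min(2)<45)&(i.min(2)>120)).astype(np.uint8); m[300:]=0
n,l,st,c=cv2.connectedComponentsWithStats(m)
for k in np.argsort(-st[1:,4])[:3]+1: print(st[k],c[k].round(1))
t=R.from_quat([6.63122426e-01,7.48510758e-01,1.09367370e-04,5.29610400e-04]); c=R.from_quat(s['ee_rot'])
print('rotvec needed',(t*c.inv()).as_rotvec().round(4),'shift',(np.array([.6072,-.2666,.0277])-s['ee_pos']).round(4))
E
```

```text
t 17.0 p [ 0.6069 -0.2463  0.1679] [-0.5  0.5  0.2] [ 0.03 -0.13 -0.02] tip dock [-0.1657  0.1698] r 0.3006 phi 4.4 q [ 0.61  0.59 -0.48  1.52  0.27  1.11  0.2 ] pitch 1.0 yaw 96.8 gap 0.01734949843919415
tip dock xyz -0.1657 -0.0445 0.1698
[ 255   49   46  150 6013] [277.6 115.2]
[ 469    0   91   87 5611] [522.   34.5]
[506 254  54  39 539] [536.4 274.5]
rotvec needed [-0.0173 -0.0051  0.0024] shift [ 0.0003 -0.0203 -0.1402]
```

The knife hasn't slipped (tip still at row 49). I place it back at the pick-up pose.

{"op": "step_arm", "data": {"deltas": [0.0003, -0.0203, 0, -0.0173, -0.0051, 0.0024, 0, 0, 0, -0.04, 0, 0, 0, 0, 0, 0, -0.045, 0, 0, 0, 0, 0, 0, -0.03, 0, 0, 0, 0, 0, 0, 0, 0, 0, 0, 0]}}

```text
time_s: 17.55
ee_pos: [0.6057, -0.2649, 0.051]
ee_rot: [0.662, 0.75, -0.001, -0.001]
contact_force: [0.1, -1.1, -0.6]
finger_gap: 0.0177
gripper_force: 55.0
```

```bash
python3 - <<'E'
from h import *
s=manip.get_state(); t=R.from_quat([6.63122426e-01,7.48510758e-01,1.09367370e-04,5.29610400e-04]); c=R.from_quat(s['ee_rot'])
print('rotvec needed',(t*c.inv()).as_rotvec().round(4),'shift',(np.array([.6072,-.2666,.0277])-s['ee_pos']).round(4),s['contact_force'])
E
```

```text
rotvec needed [ 0.0001 -0.0032 -0.0036] shift [ 0.0015 -0.0017 -0.0233] [ 0.12664856 -1.14127868 -0.64294796]
```

{"op": "step_arm", "data": {"deltas": [0.001, -0.0015, -0.012, 0, 0, 0, 0, 0, 0, -0.009, 0, 0, 0, 0, 0, 0, 0, 0, 0, 0, 0, 0, 0, 0, 0, 0, 0, 0]}}

```text
time_s: 17.95
ee_pos: [0.6095, -0.2673, 0.0341]
ee_rot: [0.662, 0.749, 0.001, 0.002]
contact_force: [-0.5, -0.8, -0.9]
finger_gap: 0.0176
gripper_force: 55.0
```

{"op": "step_arm", "data": {"deltas": [0, 0, -0.001, 0, 0, 0, 0, 0, 0, 0, 0, 0, 0, 0]}}

```text
time_s: 18.15
ee_pos: [0.6092, -0.2673, 0.0328]
ee_rot: [0.662, 0.749, 0.001, 0.002]
contact_force: [0.1, 0.5, -1.1]
finger_gap: 0.0173
gripper_force: 55.0
```

```bash
python3 st.py
```

```text
t 18.15 p [ 0.6092 -0.2673  0.0328] [ 0.1  0.5 -1.1] [-0.06 -0.09 -0.01] tip dock [-0.1855  0.0325] r 0.3576 phi 26.7 q [ 0.6   0.73 -0.42  1.63  0.37  0.86  0.15] pitch -0.2 yaw 97.1 gap 0.017306233688915828
tip dock xyz -0.1855 -0.0516 0.0325
```

{"op": "step_arm", "data": {"deltas": [-0.002, 0.0005, -0.003, 0, 0, 0, 0, 0, 0, -0.0015, 0, 0, 0, 0, 0, 0, 0, 0, 0, 0, 0]}}

```text
time_s: 18.45
ee_pos: [0.6065, -0.2666, 0.0277]
ee_rot: [0.662, 0.749, 0.0, 0.002]
contact_force: [-1.8, -0.1, 1.9]
finger_gap: 0.0176
gripper_force: 55.0
```

```bash
python3 st.py
```

```text
t 18.45 p [ 0.6065 -0.2666  0.0277] [-1.8 -0.1  1.9] [ 0.11  0.26 -0.01] tip dock [-0.1856  0.0275] r 0.3599 phi 27.4 q [ 0.6   0.74 -0.42  1.64  0.37  0.85  0.15] pitch -0.1 yaw 97.1 gap 0.017615572411984595
tip dock xyz -0.1856 -0.0489 0.0275
```

{"op": "step_arm", "data": {"deltas": [0, 0, 0, 0, 0, 0, 0.3, 0, 0, 0, 0, 0, 0, 0.6, 0, 0, 0, 0, 0, 0, 0.8, 0, 0, 0, 0, 0, 0, 0.8, 0, 0, 0, 0, 0, 0, 0.8]}}

```text
time_s: 18.95
ee_pos: [0.6069, -0.2666, 0.0276]
ee_rot: [0.662, 0.749, 0.0, 0.002]
contact_force: [0.1, -0.7, -0.7]
finger_gap: 0.0528
gripper_force: 0.0
```

{"op": "step_arm", "data": {"deltas": [0, 0, 0, 0, 0, 0, 0.8, 0, 0, 0, 0, 0, 0, 0.8, 0, 0, 0.02, 0, 0, 0, 0.8, 0, 0, 0.04, 0, 0, 0, 0.8, 0, 0, 0.04, 0, 0, 0, 0.8]}}

```text
time_s: 19.45
ee_pos: [0.6062, -0.2664, 0.1281]
ee_rot: [0.662, 0.749, 0.0, 0.001]
contact_force: [0.5, -1.2, 0.4]
finger_gap: 0.0735
gripper_force: 0.0
```

{"op": "step_arm", "data": {"deltas": [0, 0, 0.04, 0, 0, 0, 0.8, 0, 0, 0.04, 0, 0, 0, 0.8, 0, -0.02, 0.02, 0, 0, 0, 0.8, 0, 0, 0, 0, 0, 0, 0.8, 0, 0, 0, 0, 0, 0, 0.8]}}

```text
time_s: 19.95
ee_pos: [0.6066, -0.287, 0.2275]
ee_rot: [0.663, 0.749, 0.0, 0.002]
contact_force: [0.3, 0.3, -0.5]
finger_gap: 0.0737
gripper_force: 0.0
```

```bash
python3 - <<'E'
from h import *
im,s=save('wrist','w15.png'); print(s['time_s'],s['ee_pos'],s['finger_gap'])
i=im.astype(int); m=((i.max(2)-i.min(2)<45)&(i.min(2)>120)).astype(np.uint8); m[250:]=0
n,l,st,c=cv2.connectedComponentsWithStats(m)
for k in np.argsort(-st[1:,4])[:4]+1: print(st[k],c[k].round(1))
k=[k for k in range(1,n) if abs(c[k][0]-278)<40 and st[k][4]>300][0]; x,y,w,h,_=st[k]
tip=onz('wrist',x+w/2,y,.028,s);bb=onz('wrist',x+w/2,y+h,.028,s);print('tip',tip,'blade base',bb,np.linalg.norm(tip-bb))
# top compare with the start
b=cv2.imread('pics/top0.png').astype(int); t,_=save('top','t15.png'); a=t[:,:,::-1].astype(int)
d=(abs(a-b).sum(2)>90).astype(np.uint8); n,l,st,c=cv2.connectedComponentsWithStats(cv2.morphologyEx(d,cv2.MORPH_OPEN,np.ones((2,2))))
for k in np.argsort(-st[1:,4])[:14]+1: print('diff',st[k])
# marker along groove in top
for y in range(-60,118,6):
    px=proj('top',dk(.06,y/1000,.1177)); print(y,t[int(round(px[1])),int(round(px[0]))].tolist(),end=' ')
E
```

```text
19.95 [ 0.60662075 -0.28700279  0.22753648] 0.07371077125031368
[ 446    0  108   67 4068] [507.4  23.3]
[ 270   64   20   64 1129] [279.4  92.1]
[116   2   2   1   2] [116.5   2. ]
[122 138   2   1   2] [122.5 138. ]
tip [ 0.5941625  -0.15672245  0.028     ] blade base [ 0.60291069 -0.22716024  0.028     ] 0.07097896024227411
diff [  277    48   283   372 46422]
diff [ 153   75  122  145 9343]
diff [242 397  17  23 167]
diff [216 405  20  15 163]
diff [328 179  21  10 150]
diff [256 407  22  13 142]
diff [540 358  20   8  78]
diff [422 345   9  11  51]
diff [205 369  10  12  46]
diff [282 384  13  14  39]
diff [295 254   6   6  29]
diff [378 117   5   5  20]
diff [208 110   3   6  17]
diff [297 409   2   7  14]
-60 [214, 209, 189] -54 [214, 208, 190] -48 [216, 208, 191] -42 [216, 209, 192] -36 [218, 210, 193] -30 [217, 211, 193] -24 [219, 212, 193] -18 [219, 213, 194] -12 [236, 237, 228] -6 [237, 237, 225] 0 [238, 233, 221] 6 [238, 239, 231] 12 [238, 237, 226] 18 [238, 231, 219] 24 [237, 239, 230] 30 [236, 234, 223] 36 [237, 230, 219] 42 [238, 240, 230] 48 [238, 236, 225] 54 [237, 230, 218] 60 [232, 224, 209] 66 [237, 234, 222] 72 [234, 66, 57] 78 [229, 47, 42] 84 [235, 59, 49] 90 [235, 53, 48] 96 [175, 37, 31] 102 [24, 25, 27] 108 [64, 79, 119] 114 [112, 116, 123]
```

The knife is back at its original spot (tip within 1 mm), the marker tail is at -13 with its nib at the pad, and the lid is over. One last check covers the bystanders, using the scene camera.

```bash
python3 - <<'E'
from h import *
a=cv2.imread('pics/scene0.png').astype(np.float32); t,_=save('scene','s16.png'); b=t[:,:,::-1].astype(np.float32)
for n,(x,y) in dict(red=(297,202),amber=(375,261),blue=(345,340),jar=(240,170),tile=(384,313),brush=(330,375),rest2=(292,178),knife2=(195,168)).items():
    r=24; A=cv2.cvtColor(a[y-r:y+r,x-r:x+r],cv2.COLOR_BGR2GRAY);B=cv2.cvtColor(b[y-r:y+r,x-r:x+r],cv2.COLOR_BGR2GRAY)
    print(n,cv2.phaseCorrelate(A,B,cv2.createHanningWindow((2*r,2*r),cv2.CV_32F)),abs(A-B).mean().round(1))
c=cv2.imread('pics/top0.png')[246:266,286:306];d=cv2.imread('pics/t15.png')[246:266,286:306]
for q in(c,d): g=q.min(2)>120; ys,xs=np.where(g);print('cap',xs.mean(),ys.mean(),g.sum())
E
```

```text
red ((-0.005181293776804097, -0.019268294995079316), 0.6773935150769022) 4.8
amber ((0.022582269330563065, -0.0443496160342427), 0.9843471435209116) 3.3
blue ((0.14234372494722436, 0.14082737744639928), 0.8998831388437085) 8.1
jar ((0.017574463416842434, 0.15269780464261729), 0.9608792910973231) 2.9
tile ((0.010144141629933046, -0.013871191527513815), 0.9915144470416837) 3.4
brush ((-0.005602699652840215, 0.06279246450075604), 0.8728492024044195) 2.5
rest2 ((-0.06401384527844556, 0.16420985066250537), 0.9587539926999145) 2.7
knife2 ((-0.09270400310015248, 0.08607934726413191), 0.9721747069723077) 2.2
cap 10.08 9.44 25
cap 9.95 9.1 20
```

Nothing has been disturbed, so I hand in.

```bash
python3 -c "
from rig import manip
print(manip.job_done())"
```

```text
the job is handed in; nothing more can be done
None
```

I handed the job in at about 20 s. The lid leans back at about 137° (2.4 rad), the marker's nib rests on the pad (about 4 N at contact, pushed with the knife blade), the knife is back on the far rest within about 1 mm, and the bottles, jar, tile and brush show no movement.

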